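# Pack a struck medal and take the cap off the closed tin

### The job

Lift the freshly struck medal out of the open die of the coining press and lay it flat, same face up, in the seat of the open tin. Then close the tin with its nested lids: bring the inner lid and the cap riding loose on it over together (the inner lid's rim is the place to hold them), seat the inner lid fully home in the tin and let go of it. Finally, so that the medal shows through the inner lid's window, lift the cap alone well clear, at least 80 mm up, leaving the inner lid seated, and finish still holding the cap up in the gripper; do not knock the tin over or push the other things on the counter about.

Things in the scene. Friction and masses are not known exactly. Their poses are not given: they have to be found in the camera images.
- medal_centre (a point): centre (half-way up) of the loose struck medal: copper-bronze disc, 32 mm across, 9 mm thick, about 60 g. At the start it lies flat in the die cavity with its upper 6 mm standing above the die face (the ejector has raised it). z axis = up through its struck face
- die_face (a point): middle of the lower die's top face at the cavity mouth, 60 mm above the counter: steel die 72 mm across, cavity 33.6 mm across, 3 mm deep. It stands on a shoe 125 x 112 mm (top 44 mm up), drawn out of the press on a shuttle; all fixed. The point's -y axis points along the shuttle to the press frame (begins 0.23 m off, 0.48 m high, ram to 0.58 m, hand lever to 0.63 m)
- tin: loose open round steel presentation tin, empty, 58 mm across (59 mm at the foot bead), 34 mm high, 260 g; origin at the centre of its underside, z up
- tin_mouth (a point): centre of that tin's mouth, level with its rim (34 mm above its underside). Rim wall 2.5 mm; mouth 53 mm wide down to a padded ledge 9 mm below the rim; in the ledge a round seat for the medal, 38 mm across, floor 12 mm below the rim. There is little room for fingers in the mouth: lower the medal's foot into the mouth and let it go there
- inner_rim (a point): centre of the loose inner lid's rim, half-way up it. Aluminium, clear window, 70 g. Rim 65 mm across, 8 mm high, straight-sided: the place to hold the pair. On top a collar 44 mm across, 4 mm high, hidden in the cap. When home the rim's underside lies on the tin's rim and this point is 38 mm above the tin's underside. At the start the lid stands on the counter on its plug, rim 8 to 16 mm up, cap on top
- inner_lid: the same inner lid; origin under the centre of its plug's foot, z up. The plug is hollow and tapered, 8 mm long, 51 mm across at the rim and 45 mm at its foot, and goes into the tin's mouth
- cap_centre (a point): centre (half-way up) of the cap, the outer lid: steel, 53 mm across (54 mm at its lower edge), 26 mm high, flat top, open below, 60 g. It sits loose over the collar, its lower edge on the inner lid's rim (nested, this point is 17 mm above inner_rim); nothing fastens it, about 2 mm play
- packed_tin: bystander: another tin of the same kind, already closed and capped, 65 mm across, 68 mm high; origin under its centre
- blank_tray: bystander: black tray of coin blanks, 100 x 75 x 22 mm; origin under its centre
- loupe: bystander: black magnifying loupe standing on end, 38 mm across, 40 mm high; origin under its centre
- sweet_basket: bystander: small open basket of wrapped sweets, 110 x 85 x 50 mm; origin under its centre
- calculator: bystander: flat desk calculator, 85 x 130 x 17 mm; origin under its centre
- die_brush: bystander: small cleaning brush lying on the counter, 160 mm long along its x axis; origin under its middle
- coin_rolls: bystander: stack of five paper coin rolls, 60 x 77 x 47 mm; origin under its centre
Things that resemble listed ones, but are neither listed nor needed, are in the scene too. Leave any pink or yellow look-alike of the part that bears cap_centre alone.

How it is judged:
By the outcome, as a careful person would: the job done as asked, in the order asked, and still so for the second after the job is handed in, while the arm keeps its last pose, push and grip.
It also fails if it takes over 69 s, if anything falls off the work surface, if the arm or the gripper's body presses on something with over 40 N, if the wrist force passes 120 N, or if a joint passes its speed limit or range.

### The arm

A 6-joint arm with a two-finger parallel gripper is mounted at the origin on the work surface. World frame = base frame: x ahead of the robot, y to its left, z up, the work surface at z = 0. Lengths are in mm, angles in degrees, forces in N, time in s.
With the tool pointing down it reaches from about 300 to 850 mm from the base axis. Payload 4.2 kg.
Tool frame: the origin (TCP) lies at the very end of the fingers, on their centre line; the grasp point (between the pads) lies 19 mm behind it (env.grip_depth is the distance from the TCP to the grasp point, in mm); z points along the fingers, y is the line along which they close (so a half turn about z gives the same grasp; the last joint's range is limited). The gripper opens to 91 mm and grips with 3 to 60 N. Pads are 32 mm wide; open, the fingers measure 118 mm over their backs; the gripper's body (76 mm by 178 mm) begins 60 mm behind the grasp point.
Start: joints at [-76.891, 18.312, 89.639, -0, 72.044, -1.146], TCP at [141.591, -557.311, 213.976] pointing down, gripper open.
Joint ranges: [-177.97, 177.97], [-48.28, 115.42], [12.27, 149.76], [-77.06, 257.06], [2.81, 150.46], [-146.56, 146.56]. Speed limits (degrees/s): [147.25, 147.25, 180, 180, 180, 180].

### API

Orientations are given as [roll, pitch, yaw] about the fixed x, y, z axes, in that order (R = Rz(yaw) Ry(pitch) Rx(roll)).
In Python, from workcell import env, cams gives the robot as it stands.
- The arm moves only by the tool apply_moves, never from a script. Its argument "deltas" is a list of rows, each a list of 5 numbers: the shift along the tool's x, y, z in m, then the turn about the tool's z in rad, then the opening, from -1 (shut) to 1 (fully open), so that 0 is half open. In form: [[tx, ty, tz, roll, gripper], ...]. A call has 1 to 5 rows; each row is the pose to reach, as a shift and turn from the pose commanded when the call began, along the tool's axes at that moment; what a row does not reach only later rows make up. A row lasts 1/10 s, in which the tool goes at most 50 mm and 8.59 degrees, less where a joint would pass 70% of its speed; a pose out of reach is approached as far as the arm can. A call with a gripper value outside its range is refused whole. The fingers move at their own pace and stop on an object; "grip_force" is the grip in N (left out, the last holds). Time passes only in rows, so rows that repeat a pose let the fingers close. It gives the time, the measured TCP pose, the force, the opening and the grip force at its end, in the units of the state.
- env.state(): the state, without advancing time (a new reading comes with each control period).
- cams.grab_frame(name): name is "side" or "top" or "wrist"; returns the picture (480x640x3 uint8, blue, green, red); there is no depth.
- cams.get_calibration(name): a dict with "mtx" (3x3 intrinsics, pixels), "eye" and "attitude" of the camera in the world; the wrist camera has in their place "tool_from_camera" (4x4, takes a point from camera to tool coordinates, whose origin is the TCP and whose axes are the flange's). Camera axes: x right, y down, z forward; pixel columns grow to the right and rows downward; lengths in mm; the calibration is good to about 2 mm. A picture is of the moment at which its call begins: read the wrist's pose just before it. get_calibration takes no time and is no camera call.
- env.job_done(): hands the job in; it is judged then, once.
The state is a dict: "time_s": time; "qpos": joint angles; "qvel": joint speeds; "effort": joint torques, N m; "ee_pos": TCP position; "ee_rot": TCP orientation; "force": force on the tool from outside, world axes, zero at the start; "torque": the same for the moment, N m; "gripper_width": finger opening in mm; "gripper_force": force on a finger pad.
Only numpy, scipy, OpenCV 4.12 (cv2) and the standard library are available. Lean on these libraries where they do the work, as an engineer would, in place of code of your own. Each camera call takes 0.05 s, during which the arm holds its last target. There are 200 camera calls.

## Working session

There is one attempt and no reset: what is moved stays moved. The work goes in short steps, Python scripts to look and compute and a tool call to move; the robot and the scene stay as the last step left them, time stands still between calls to the robot, and variables do not carry over. Pictures are saved under pics/ and viewed, at most 12 in all, crops included, and the job is handed in when it is done.

Besides the shell and the picture viewer there is one more tool, called after "Request:" as name(argument=value, ...) on one line, values as JSON. apply_moves: Moves the arm, as the interface text tells. Its arguments: {"type":"object","properties":{"deltas":{"type":"array"},"grip_force":{"type":"number"}},"required":["deltas"]}

```bash
ls; mkdir -p pics; python3 - <<'E'
from workcell import env,cams
import cv2,numpy as np
for n in("side","top"):
    f=cams.grab_frame(n);cv2.imwrite(f"pics/{n}0.png",f);print(n,cams.get_calibration(n))
print(cams.get_calibration("wrist"));print(env.state())
E
```

```text
pics
side {'mtx': array([[437.73170062,   0.        , 317.69122466],
       [  0.        , 437.73170062, 244.09135268],
       [  0.        ,   0.        ,   1.        ]]), 'eye': array([ 295.50181637, -628.5385525 ,  582.66521755]), 'attitude': array([-126.03186365,   -1.14910743,  -22.0571861 ])}
top {'mtx': array([[441.72549721,   0.        , 312.67996473],
       [  0.        , 441.72549721, 233.92461147],
       [  0.        ,   0.        ,   1.        ]]), 'eye': array([513.79325325,  27.52643681, 843.86095323]), 'attitude': array([-175.65126529,   -0.29785535,  -90.52133477])}
{'mtx': array([[393.07105416,   0.        , 317.00276117],
       [  0.        , 393.07105416, 247.04543813],
       [  0.        ,   0.        ,   1.        ]]), 'tool_from_camera': array([[-5.76862364e-04, -9.67045133e-01, -2.54604355e-01,
         7.26222333e+01],
       [ 9.99999685e-01, -6.96850052e-04,  3.81074666e-04,
         4.26996436e-01],
       [-5.45937459e-04, -2.54604055e-01,  9.67045230e-01,
        -1.70864048e+02],
       [ 0.00000000e+00,  0.00000000e+00,  0.00000000e+00,
         1.00000000e+00]])}
{'time_s': 0.1, 'qpos': array([-7.68920745e+01,  1.83463122e+01,  8.96969601e+01, -2.67332622e-03,
        7.20426655e+01, -1.14537696e+00]), 'qvel': array([-0.11843125, -0.01177087, -0.15141267, -0.05987419,  0.00059798,
        0.0373362 ]), 'effort': array([ 4.23352876e-04, -4.13332450e+01, -2.32509094e+01,  7.28488946e-02,
        4.22648981e-02, -5.67409108e-05]), 'ee_pos': array([ 141.46517112, -556.88676181,  213.23768447]), 'ee_rot': array([-1.79914029e+02,  8.23518384e-04,  1.42541292e+01]), 'force': array([ 0.71394775, -0.20233352, -0.42660701]), 'torque': array([ 0.0593032 ,  0.03836091, -0.02983222]), 'gripper_force': 0.0, 'gripper_width': 91.35003156420059}
```

View pics/top0.png

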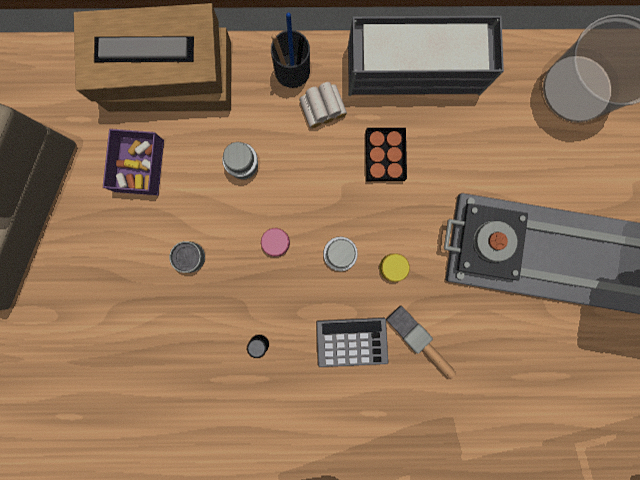

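View pics/side0.png

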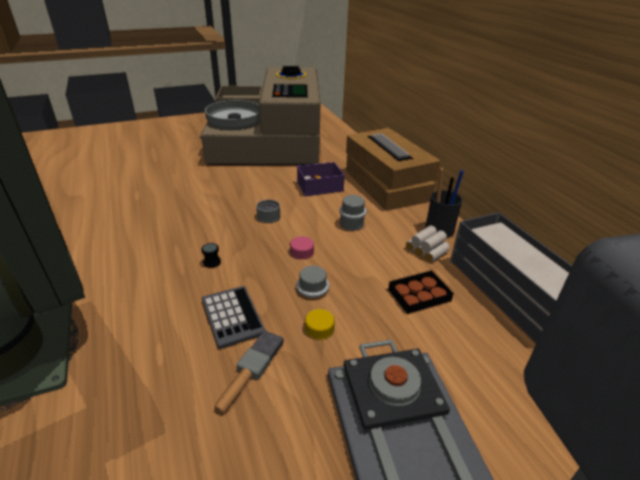

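The top view shows the medal (498,240) in the die, the open tin (187,257), the lid with cap (340,253), the packed tin (240,160), and the pink (275,242) and yellow (395,267) look-alikes. The side view confirms these identities.

```bash
cat > h.py <<'E'
from workcell import env,cams
import cv2,numpy as np
from scipy.spatial.transform import Rotation as Ro
def pose(n,st=None):
    c=cams.get_calibration(n)
    if n!="wrist": return c["mtx"],Ro.from_euler('xyz',c["attitude"],degrees=True).as_matrix(),c["eye"]
    T=c["tool_from_camera"];R=Ro.from_euler('xyz',st["ee_rot"],degrees=True).as_matrix()
    return c["mtx"],R@T[:3,:3],R@T[:3,3]+st["ee_pos"]
def ray(n,uv,z,st=None):
    K,R,e=pose(n,st);d=R@np.linalg.inv(K)@[uv[0],uv[1],1]
    return e+d*(z-e[2])/d[2]
def proj(n,p,st=None):
    K,R,e=pose(n,st);q=K@R.T@(np.array(p)-e);return q[:2]/q[2]
def tool(p,st=None):
    "world point -> offset in tool axes (mm)"
    st=st or env.state();R=Ro.from_euler('xyz',st["ee_rot"],degrees=True).as_matrix()
    return R.T@(np.array(p)-st["ee_pos"])
E
python3 - <<'E'
from h import *
f=cv2.imread("pics/top0.png");g=cv2.imread("pics/side0.png")
for nm,uv,z,r in(("medal",(498,240),66,0),("tin",(187,257),34,0),("cap",(340,253),42,0),("packed",(240,160),68,0),("pink",(275,242),26,0),("yel",(395,267),26,0),("loupe",(258,346),40,0),("calc",(352,342),17,0),("basket",(134,161),50,0),("tray",(386,155),22,0),("shoe",(494,240),44,0),("rollsb",(323,105),40,0),("brush",(422,340),20,0),("handle",(452,237),40,0)):
    p=ray("top",uv,z);print(nm,p.round(),proj("side",p).round(), "reach",np.hypot(*p[:2]).round())
h=cv2.cvtColor(f,cv2.COLOR_BGR2HSV)
m=cv2.inRange(h,(3,110,60),(15,255,255))[225:260,480:520]
M=cv2.moments(m,True);uv=(480+M['m10']/M['m00'],225+M['m01']/M['m00']);print(M['m00'],uv,ray("top",uv,66))
m=cv2.inRange(h,(0,0,90),(179,60,255))[230:280,318:365]
x,y=cv2.minEnclosingCircle(np.argwhere(m)[:,::-1].astype(np.float32));print("rim",np.array(x)+[318,230],y)
# shoe orientation
m=cv2.inRange(h,(0,0,0),(179,255,60))[195:290,455:535]
cs,_=cv2.findContours(m,0,2);c=max(cs,key=cv2.contourArea);print("shoe",cv2.minAreaRect(c))
E
```

```text
medal [ 559. -305.   66.] [396. 373.] reach 637.0
tin [535. 253.  34.] [268. 206.] reach 592.0
cap [540. -26.  42.] [312. 273.] reach 540.0
packed [706. 151.  68.] [351. 202.] reach 722.0
pink [562.  93.  26.] [301. 243.] reach 569.0
yel [ 513. -129.   26.] [319. 318.] reach 529.0
loupe [375. 122.  40.] [211. 248.] reach 394.0
calc [376. -48.  17.] [232. 311.] reach 379.0
basket [710. 347.  50.] [320. 172.] reach 790.0
tray [ 725. -117.   22.] [419. 287.] reach 734.0
shoe [ 561. -307.   44.] [396. 383.] reach 639.0
rollsb [816.   1.  40.] [426. 237.] reach 816.0
brush [ 379. -177.   20.] [252. 363.] reach 418.0
handle [ 567. -232.   40.] [375. 347.] reach 613.0
248.0 (498.0846774193548, 240.7016129032258) [ 558.04007524 -304.71038092   66.        ]
rim [339.74352264 253.49481773] 17.322097778320312
shoe ((16.074756622314453, 57.83148193359375), (94.8720474243164, 51.546329498291016), 57.15494155883789)
```

Request:
apply_moves(deltas=[[0.046, -0.014, 0.005, -0.132, 1], [0.093, -0.028, 0.01, -0.264, 1], [0.139, -0.042, 0.014, -0.396, 1], [0.186, -0.057, 0.019, -0.528, 1], [0.2326, -0.0709, 0.024, -0.66, 1]])

```text
time_s: 0.6
ee_pos: [350.8, -429.9, 189.5]
ee_rot: [-180.0, -0.0, 52.4]
force: [0.2, -0.6, 0.2]
gripper_width: 91.1
gripper_force: 0.0
```

Request:
apply_moves(deltas=[[0.045, 0.017, 0.006, -0.132, 1], [0.091, 0.035, 0.012, -0.264, 1], [0.136, 0.052, 0.018, -0.396, 1], [0.182, 0.069, 0.024, -0.528, 1], [0.2272, 0.0866, 0.03, -0.66, 1]])

```text
time_s: 1.1
ee_pos: [558.8, -303.8, 159.3]
ee_rot: [-180.0, -0.0, 90.2]
force: [0.9, -0.9, 0.0]
gripper_width: 91.1
gripper_force: 0.0
```

Request:
apply_moves(deltas=[[0, 0, 0, 0, 1], [0, 0, 0, 0, 1]])

```text
time_s: 1.3
ee_pos: [557.7, -304.5, 158.9]
ee_rot: [-179.9, -0.0, 90.0]
force: [0.2, -0.5, 0.3]
gripper_width: 91.1
gripper_force: 0.0
```

```bash
python3 - <<'E'
from h import *
st=env.state();f=cams.grab_frame("wrist");cv2.imwrite("pics/w1.png",f);print(st)
h=cv2.cvtColor(f,cv2.COLOR_BGR2HSV);m=cv2.inRange(h,(3,110,60),(15,255,255))
m=cv2.morphologyEx(m,cv2.MORPH_OPEN,np.ones((3,3)))
cs,_=cv2.findContours(m,0,2)
for c in sorted(cs,key=cv2.contourArea)[-3:]:
    if len(c)<5: continue
    e=cv2.fitEllipse(cv2.convexHull(c));print(cv2.contourArea(c),e,ray("wrist",e[0],66,st),tool(ray("wrist",e[0],66,st),st))
print(proj("wrist",[558,-305,66],st))
E
```

```text
{'time_s': 1.3, 'qpos': array([-2.96492737e+01,  2.58609466e+01,  8.59381167e+01, -4.01520061e-02,
        6.83193101e+01, -2.96025327e+01]), 'qvel': array([-2.3074033 , -1.34957152,  0.83233687, -0.33409739,  0.16737006,
        0.13412336]), 'effort': array([ 1.52678668e+00, -4.68022406e+01, -2.28265107e+01,  1.81858982e-01,
        2.83956571e-03, -1.22800129e-02]), 'ee_pos': array([ 557.67127323, -304.45502578,  158.92109903]), 'ee_rot': array([-1.79878657e+02, -2.60618333e-02,  8.99681034e+01]), 'force': array([ 0.15917485, -0.51584476,  0.2835043 ]), 'torque': array([-0.02094427, -0.08354758, -0.00877993]), 'gripper_force': 0.0, 'gripper_width': 91.06612058356865}
1957.5 ((587.856689453125, 68.78300476074219), (71.3698501586914, 283.9818115234375), 115.32804870605469) [ 726.4139759  -188.52395573   66.        ] [115.98271266 168.8746621   92.61642519]
3014.0 ((554.6922607421875, 8.32634449005127), (55.9292106628418, 132.60121154785156), 84.18228912353516) [ 700.80254714 -155.10531856   66.        ] [149.38708331 143.2447228   92.68589964]
33935.0 ((125.50301361083984, 134.97537231445312), (287.6334533691406, 366.9829406738281), 167.40383911132812) [ 434.9070271  -227.60731005   66.        ] [  76.73708645 -122.60986793   93.21588939]
[316.19559101 250.42432453]
```

View pics/w1.png

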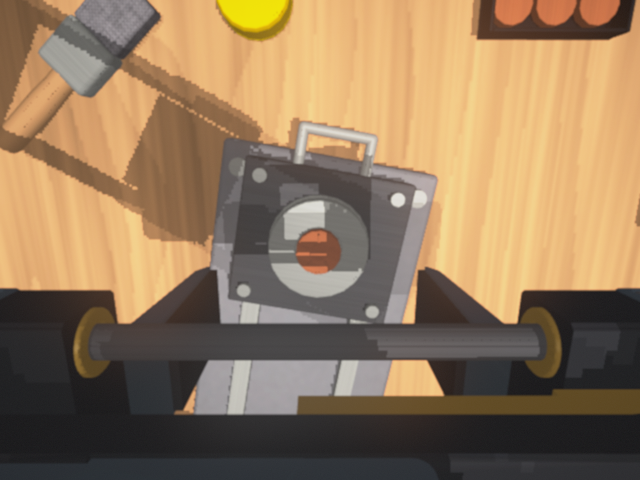

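The wrist view shows the medal at about (318,251) in the die, with the fingertips on either side of it. The die ring is about 270–370 wide.

```bash
python3 - <<'E'
from h import *
f=cv2.imread("pics/w1.png");st=dict(ee_pos=np.array([557.671,-304.455,158.921]),ee_rot=np.array([-179.879,-.026,89.968]))
h=cv2.cvtColor(f,cv2.COLOR_BGR2HSV)
def big(m,z,o):
    cs,_=cv2.findContours(m,0,2);c=cv2.convexHull(max(cs,key=cv2.contourArea));e=cv2.fitEllipse(c)
    u=np.array(e[0])+o;p=ray("wrist",u,z,st);s=ray("wrist",u+[e[1][0],0],z,st)
    print(u,e[1],p.round(1),tool(p,st).round(1),"dia",np.linalg.norm(s-p).round(1))
big(cv2.inRange(h,(0,90,40),(18,255,255))[215:290,280:356],66,[280,215])
E
```

```text
[317.95595551 250.99597549] (44.241119384765625, 44.65145492553711) [ 559.2 -305.4   66. ] [-1.   1.8 92.9] dia 30.8
```

Request:
apply_moves(deltas=[[-0.0005, 0.001, 0.03, 0, 0.2], [-0.001, 0.0015, 0.06, 0, 0.0], [-0.001, 0.0015, 0.085, 0, 0], [-0.001, 0.0015, 0.094, 0, 0], [-0.001, 0.0015, 0.094, 0, 0]], grip_force=15)

```text
time_s: 1.85
ee_pos: [557.4, -307.0, 65.1]
ee_rot: [-179.9, -0.1, 89.8]
force: [0.3, -0.5, -0.4]
gripper_width: 54.2
gripper_force: 0.0
```

Request:
apply_moves(deltas=[[0, 0, 0.0, 0, 0], [0, 0, 0.0, 0, 0], [0, 0, 0.0, 0, 0]])

```text
time_s: 2.15
ee_pos: [559.7, -306.9, 67.4]
ee_rot: [179.9, 0.1, 89.9]
force: [-0.8, -1.2, 0.6]
gripper_width: 45.7
gripper_force: 0.0
```

Request:
apply_moves(deltas=[[0, 0, 0.002, 0, 0], [0, 0, 0.004, 0, 0], [0, 0, 0.0045, 0, 0], [0, 0, 0.0045, 0, 0]])

```text
time_s: 2.55
ee_pos: [559.0, -306.2, 61.2]
ee_rot: [-180.0, -0.0, 89.9]
force: [0.2, -0.2, 0.6]
gripper_width: 45.9
gripper_force: 0.0
```

```bash
python3 - <<'E'
from h import *
for i in range(2):
    s=env.state();f=cams.grab_frame("wrist");print(s["ee_pos"],s["force"],s["qvel"].round(1))
cv2.imwrite("pics/w2.png",f[150:450,150:490])
print(proj("wrist",[559.2,-305.4,66],s), proj("wrist",s["ee_pos"],s))
E
```

```text
[ 558.95350016 -306.21995907   61.22534938] [ 0.20526786 -0.1735657   0.57683176] [ 0.  -0.1 -0.3  0.  -0.   0. ]
[ 559.00214757 -306.27884664   61.29366228] [0.12220844 0.14264555 1.00237885] [-0.  -0.1 -0.1  0.  -0.  -0. ]
[315.07081709 303.89558441] [314.70273592 301.66524986]
```

View pics/w2.png

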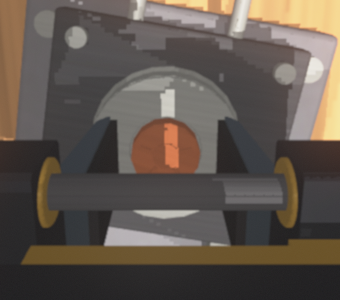

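The fingertips straddle the medal (crop x 132–200) and are centred on it, so I close.

Request:
apply_moves(deltas=[[0, 0, 0, 0, -0.3], [0, 0, 0, 0, -0.4], [0, 0, 0, 0, -0.5], [0, 0, 0, 0, -0.5], [0, 0, 0, 0, -0.5]], grip_force=20)

```text
time_s: 3.15
ee_pos: [559.0, -306.4, 61.5]
ee_rot: [180.0, 0.0, 89.9]
force: [-0.8, -0.1, 0.3]
gripper_width: 30.8
gripper_force: 20.0
```

Request:
apply_moves(deltas=[[0, 0, -0.002, 0, -0.5], [0, 0, -0.006, 0, -0.5], [0, 0, -0.015, 0, -0.5], [0, 0, -0.03, 0, -0.5], [0, 0, -0.05, 0, -0.5]])

```text
time_s: 3.65
ee_pos: [558.6, -306.1, 111.9]
ee_rot: [-179.9, -0.0, 89.9]
force: [0.6, -0.6, -1.6]
gripper_width: 30.5
gripper_force: 20.0
```

Request:
apply_moves(deltas=[[0.025, 0, -0.02, 0, -0.5], [0.065, 0, -0.04, 0, -0.5], [0.105, -0.005, -0.04, 0, -0.5], [0.15, -0.01, -0.04, 0, -0.5], [0.195, -0.01, -0.04, 0, -0.5]])

```text
time_s: 4.15
ee_pos: [548.9, -109.9, 152.6]
ee_rot: [179.9, 0.0, 89.8]
force: [1.5, -0.7, -0.3]
gripper_width: 30.8
gripper_force: 20.0
```

Request:
apply_moves(deltas=[[0.045, 0, 0, 0, -0.5], [0.09, 0, 0, 0, -0.5], [0.135, -0.005, 0, 0, -0.5], [0.18, -0.01, 0, 0, -0.5], [0.22, -0.014, 0, 0, -0.5]])

```text
time_s: 4.65
ee_pos: [535.6, 110.8, 152.4]
ee_rot: [179.9, -0.0, 89.9]
force: [-0.0, 0.0, 0.4]
gripper_width: 30.7
gripper_force: 20.0
```

Request:
apply_moves(deltas=[[0.04, 0, 0, 0, -0.5], [0.08, 0, 0, 0, -0.5], [0.115, 0, 0, 0, -0.5], [0.135, 0, 0, 0, -0.5], [0.144, 0, 0, 0, -0.5]])

```text
time_s: 5.15
ee_pos: [536.1, 254.8, 152.1]
ee_rot: [179.9, -0.0, 90.0]
force: [-0.2, -0.4, -0.4]
gripper_width: 30.7
gripper_force: 20.0
```

Request:
apply_moves(deltas=[[0, 0, 0, 0, -0.5], [0, 0, 0, 0, -0.5]])

```text
time_s: 5.35
ee_pos: [536.1, 251.8, 151.6]
ee_rot: [180.0, 0.0, 89.9]
force: [0.5, 0.2, -0.1]
gripper_width: 30.8
gripper_force: 20.0
```

```bash
python3 - <<'E'
from h import *
st=env.state();f=cams.grab_frame("wrist");cv2.imwrite("pics/w3.png",f);print({k:st[k] for k in("ee_pos","ee_rot","force","gripper_width","qpos")})
print(proj("wrist",[535,253,34],st))
E
```

```text
{'ee_pos': array([536.13251028, 251.76336358, 151.63727973]), 'ee_rot': array([1.79998186e+02, 4.33911404e-02, 8.98659005e+01]), 'force': array([ 0.53977394,  0.15056942, -0.13817842]), 'gripper_width': 30.829313869587786, 'qpos': array([ 2.40647043e+01,  2.24066726e+01,  9.27572738e+01, -4.45438864e-02,
        6.48521921e+01,  2.42177379e+01])}
[314.0476008  239.36476944]
```

View pics/w3.png

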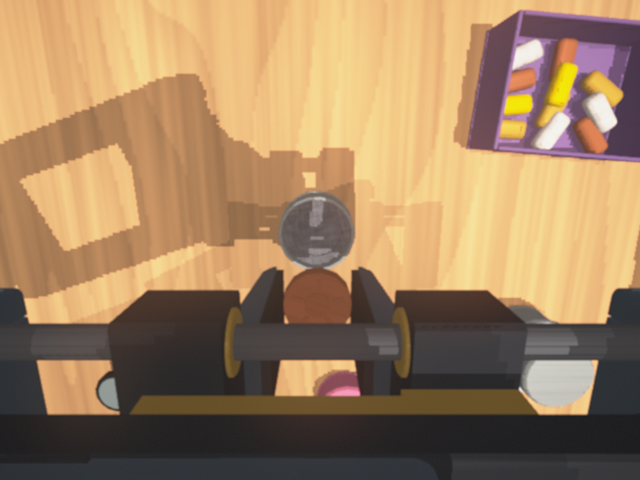

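The medal is held level at about (318,297). The open tin's mouth is at about (317,230), radius 37 px.

```bash
cat >> h.py <<'E'
def circ(f,box,lo,hi,z,st,n="wrist"):
    x0,y0,x1,y1=box;m=cv2.inRange(cv2.cvtColor(f,cv2.COLOR_BGR2HSV),lo,hi)[y0:y1,x0:x1]
    m=cv2.morphologyEx(m,cv2.MORPH_OPEN,np.ones((3,3)))
    cs,_=cv2.findContours(m,0,2);c=cv2.convexHull(max(cs,key=cv2.contourArea)).reshape(-1,2)+[x0,y0]
    P=np.array([ray(n,u,z,st)[:2] for u in c]);A=np.c_[2*P,np.ones(len(P))]
    s=np.linalg.lstsq(A,(P**2).sum(1),rcond=None)[0];r=np.sqrt(s[2]+s[0]**2+s[1]**2)
    print("centre",s[:2].round(1),"dia",(2*r).round(1),"resid",np.abs(np.hypot(*(P-s[:2]).T)-r).max().round(1),"box",c.min(0),c.max(0));return s[:2]
E
python3 - <<'E'
from h import *
f=cv2.imread("pics/w3.png");st=dict(ee_pos=np.array([536.13,251.76,151.64]),ee_rot=np.array([180,.04,89.87]))
t=circ(f,(265,185,370,270),(0,0,0),(179,75,255),34,st)
m=circ(f,(282,255,354,322),(0,90,30),(18,255,255),151.6+4.6,st)
print(tool([*t,34],st)-tool([*m,34],st))
t=circ(cv2.imread("pics/top0.png"),(160,230,215,285),(0,0,0),(179,75,255),34,st,"top")
E
```

```text
centre [536.7 258.8] dia 58.9 resid 1.6 box [278 191] [353 269]
centre [536.7 260.7] dia 42.1 resid 3.1 box [282 255] [353 321]
[-1.92375289e+00  2.09216606e-02  1.34303310e-03]
centre [535.7 253.8] dia 62.2 resid 2.4 box [169 241] [204 272]
```

Request:
apply_moves(deltas=[[0.002, 0, 0.03, 0, -0.5], [0.004, 0, 0.06, 0, -0.5], [0.004, 0, 0.09, 0, -0.5], [0.004, 0, 0.102, 0, -0.5], [0.004, 0, 0.102, 0, -0.5]])

```text
time_s: 5.9
ee_pos: [535.3, 255.2, 48.0]
ee_rot: [-179.8, 0.1, 89.8]
force: [-0.3, -1.1, 0.4]
gripper_width: 30.4
gripper_force: 20.0
```

Request:
apply_moves(deltas=[[0, 0, 0, 0, -0.5], [0, 0, 0, 0, -0.5], [0, 0, 0, 0, -0.5]])

```text
time_s: 6.2
ee_pos: [537.1, 257.0, 50.9]
ee_rot: [179.9, -0.1, 89.9]
force: [-0.8, 0.3, -0.3]
gripper_width: 30.7
gripper_force: 20.0
```

```bash
python3 - <<'E'
from h import *
st=env.state();f=cams.grab_frame("wrist");cv2.imwrite("pics/w4.png",cv2.resize(f[200:380,200:440],None,fx=3,fy=3));print({k:st[k] for k in("ee_pos","ee_rot","force","gripper_width")})
cv2.imwrite("pics/w4f.png",f)
print(proj("wrist",[*st["ee_pos"][:2],34],st),proj("wrist",[*st["ee_pos"][:2],st["ee_pos"][2]+4.6],st))
E
```

```text
{'ee_pos': array([537.07688461, 257.00056443,  50.92484021]), 'ee_rot': array([ 1.79851052e+02, -6.23153269e-02,  8.98788015e+01]), 'force': array([-0.75678646,  0.32967884, -0.33109408]), 'gripper_width': 30.69175594508944}
[314.7985777  288.73230045] [314.67241234 305.59147037]
```

View pics/w4.png

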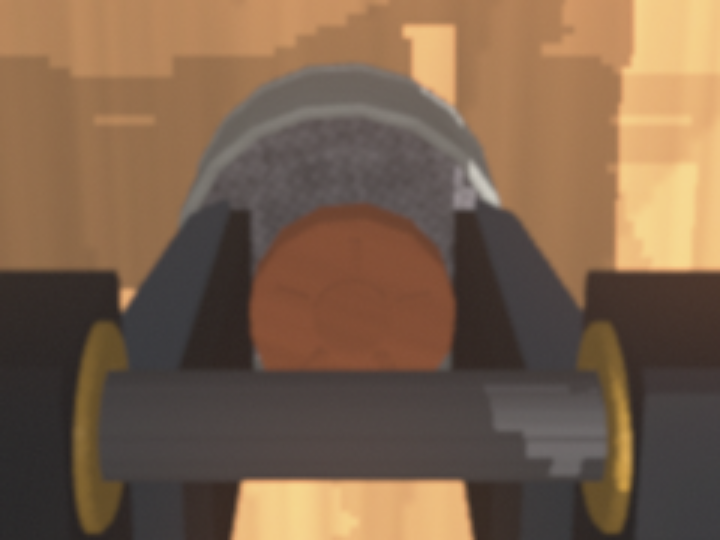

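The rim's light band shows at the crop top (345,111), left about (235,150), right about (485,190). The medal's top face is centred at about (353,312). I cast these points.

```bash
python3 - <<'E'
from h import *
from scipy.optimize import least_squares
st=dict(ee_pos=np.array([537.08,257.0,50.92]),ee_rot=np.array([179.85,-.06,89.88]))
f=cv2.imread("pics/w4f.png");g=cv2.GaussianBlur(f,(3,3),0)[...,1].astype(int)
pts=[]
for x in range(280,352,6):
    col=g[228:258,x]; y=228+int(np.argmax(col)); pts.append((x,y,col.max()))
print(pts)
P=np.array([ray("wrist",(x,y),34,st)[:2] for x,y,v in pts if 278<x<350])
r=least_squares(lambda c:np.hypot(*(P-c).T)-27.9,[536,257],loss="soft_l1");print("tin",r.x,np.round(r.fun,1))
mc=ray("wrist",(200+353/3,200+312/3),55.5,st);print("medal",mc, "w",ray("wrist",(200+456/3,304),55.5,st)-ray("wrist",(200+250/3,304),55.5,st))
E
```

```text
[(280, 247, np.int64(121)), (286, 243, np.int64(119)), (292, 240, np.int64(121)), (298, 238, np.int64(123)), (304, 236, np.int64(123)), (310, 236, np.int64(124)), (316, 236, np.int64(123)), (322, 236, np.int64(122)), (328, 238, np.int64(124)), (334, 239, np.int64(124)), (340, 228, np.int64(154)), (346, 228, np.int64(187))]
tin [537.97796261 257.18425217] [ 0.4  0.3  0.1 -0.   0.1 -0.4 -0.6 -0.4 -1.  -0.7  5.5  6.6]
medal [538.44517746 257.76539326  55.5       ] w [31.23750785 -0.120202    0.        ]
```

Request:
apply_moves(deltas=[[0, -0.0012, 0.004, 0, -0.5], [0, -0.0012, 0.008, 0, -0.5], [0, -0.0012, 0.012, 0, -0.5], [0, -0.0012, 0.0135, 0, -0.5], [0, -0.0012, 0.0135, 0, -0.5]])

```text
time_s: 6.75
ee_pos: [534.7, 256.6, 35.4]
ee_rot: [-180.0, 0.0, 89.9]
force: [-0.2, 0.6, -1.1]
gripper_width: 30.8
gripper_force: 20.0
```

Request:
apply_moves(deltas=[[0, 0, 0, 0, -0.5], [0, 0, 0, 0, -0.5], [0, 0, 0, 0, -0.5], [0, 0, 0, 0, -0.5]])

```text
time_s: 7.15
ee_pos: [535.0, 256.7, 36.0]
ee_rot: [180.0, 0.0, 89.9]
force: [-0.0, 0.5, -0.7]
gripper_width: 30.6
gripper_force: 20.0
```

Request:
apply_moves(deltas=[[0, 0.0009, 0.0008, 0, -0.5], [0, 0.0009, 0.0008, 0, -0.5], [0, 0.0009, 0.0008, 0, -0.1], [0, 0.0009, 0.0008, 0, 0], [0, 0.0009, 0.0008, 0, 0]])

```text
time_s: 7.65
ee_pos: [536.0, 256.7, 35.2]
ee_rot: [180.0, -0.0, 89.9]
force: [-0.5, -0.9, 0.4]
gripper_width: 45.5
gripper_force: 0.0
```

Request:
apply_moves(deltas=[[0, 0, 0, 0, 0], [0, 0, -0.02, 0, 0], [0, 0, -0.05, 0, 0.5], [0, 0, -0.09, 0, 1], [0, 0, -0.12, 0, 1]])

```text
time_s: 8.15
ee_pos: [536.3, 256.9, 157.4]
ee_rot: [179.9, -0.0, 89.9]
force: [-0.1, 0.2, 0.2]
gripper_width: 66.5
gripper_force: 0.0
```

Request:
apply_moves(deltas=[[-0.01, 0, 0, 0, 1], [-0.04, 0, 0, 0, 1], [-0.05, 0, 0, 0, 1], [-0.05, 0, 0, 0, 1], [-0.05, 0, 0, 0, 1]])

```text
time_s: 8.65
ee_pos: [535.7, 206.9, 154.6]
ee_rot: [-180.0, -0.0, 89.8]
force: [0.1, -0.6, -0.2]
gripper_width: 91.3
gripper_force: 0.0
```

```bash
python3 - <<'E'
from h import *
st=env.state();f=cams.grab_frame("wrist");print({k:st[k] for k in("ee_pos","ee_rot","force","gripper_width")})
cv2.imwrite("pics/w5f.png",f)
p=proj("wrist",[537,257.5,31],st).astype(int);print(p)
o=np.maximum(p-60,0);cv2.imwrite("pics/w5.png",cv2.resize(f[o[1]:o[1]+120,o[0]:o[0]+120],None,fx=4,fy=4))
c=f[o[1]:o[1]+120,o[0]:o[0]+120]
print(o);circ(f,(*o,*(o+120)),(0,100,30),(14,255,255),31,st)
E
```

```text
{'ee_pos': array([535.65902282, 206.892573  , 154.59412708]), 'ee_rot': array([-1.79957416e+02, -1.83140225e-02,  8.98410405e+01]), 'force': array([ 0.1190855 , -0.56632255, -0.198025  ]), 'gripper_width': 91.32301688136697}
[317 172]
[257 112]
centre [531.6 240.4] dia 96.7 resid 1.6 box [257 130] [376 231]
```

View pics/w5.png

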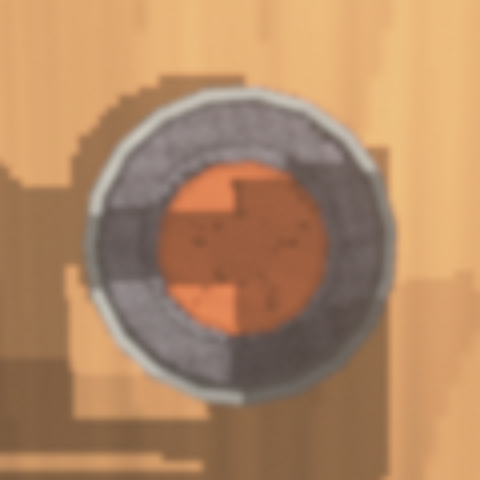

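The medal lies flat in its seat, and the tin rim is centred at crop (240,246), full-frame px (317,173.6). Next is the lid.

Request:
apply_moves(deltas=[[-0.04, 0, 0, 0, 1], [-0.085, 0, 0, 0, 1], [-0.13, 0, 0, 0, 1], [-0.175, 0, 0, 0, 1], [-0.22, 0, 0, 0, 1]])

```text
time_s: 9.2
ee_pos: [535.5, -14.1, 155.0]
ee_rot: [180.0, -0.0, 90.0]
force: [0.7, 0.7, 0.6]
gripper_width: 91.2
gripper_force: 0.0
```

Request:
apply_moves(deltas=[[-0.04, 0.002, 0, 0, 1], [-0.058, 0.004, 0, 0, 1], [-0.058, 0.004, 0, 0, 1], [-0.058, 0.004, 0, 0, 1], [-0.058, 0.004, 0, 0, 1]])

```text
time_s: 9.7
ee_pos: [539.2, -69.9, 154.9]
ee_rot: [-180.0, -0.0, 90.0]
force: [0.5, 1.0, -0.1]
gripper_width: 91.4
gripper_force: 0.0
```

```bash
python3 - <<'E'
from h import *
s5=dict(ee_pos=np.array([535.66,206.89,154.59]),ee_rot=np.array([-179.957,-.018,89.841]))
print("tin",ray("wrist",(317,173.6),34,s5))
circ(cv2.imread("pics/w5f.png"),(257,112,377,232),(0,0,0),(179,78,255),34,s5)
st=env.state();f=cams.grab_frame("wrist");print({k:st[k] for k in("ee_pos","ee_rot","force","gripper_width")})
cv2.imwrite("pics/w6f.png",f)
p=proj("wrist",[540,-26,16],st).astype(int);print(p);o=p-65
circ(f,(*o,*(o+130)),(0,0,60),(179,60,255),16,st)
cv2.imwrite("pics/w6.png",cv2.resize(f[o[1]:o[1]+130,o[0]:o[0]+130],None,fx=4,fy=4));print(o)
E
```

```text
tin [536.82703298 256.9773537   34.        ]
centre [536.4 256.9] dia 57.2 resid 0.3 box [278 134] [355 212]
{'ee_pos': array([539.2299094 , -69.94762187, 154.94832116]), 'ee_rot': array([-1.79976917e+02, -2.71810685e-02,  8.99690090e+01]), 'force': array([ 0.49967607,  0.99655184, -0.13954172]), 'gripper_width': 91.35846665681305}
[316 179]
centre [540.2 -29.1] dia 63.7 resid 0.4 box [276 142] [357 224]
[251 114]
```

View pics/w6.png

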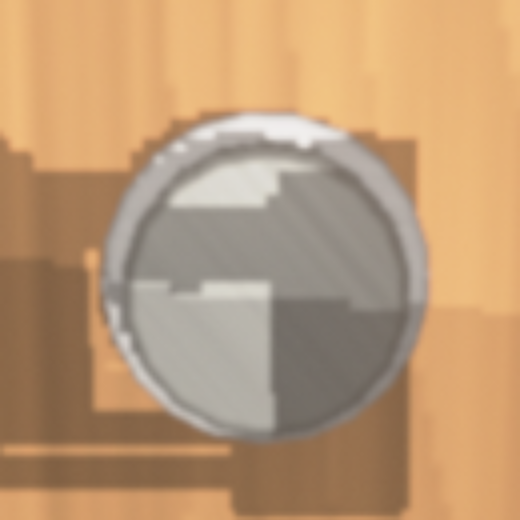

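The lid rim is centred at (540.2,-29.1), and the cap sits inside it. I descend around the rim.

Request:
apply_moves(deltas=[[0.02, 0.0005, 0.02, 0, 1], [0.041, 0.001, 0.05, 0, 1], [0.041, 0.001, 0.08, 0, 1], [0.041, 0.001, 0.11, 0, 1], [0.041, 0.001, 0.13, 0, 1]])

```text
time_s: 10.25
ee_pos: [539.2, -28.7, 23.3]
ee_rot: [-179.9, -0.0, 90.0]
force: [0.2, 0.0, 1.4]
gripper_width: 91.1
gripper_force: 0.0
```

Request:
apply_moves(deltas=[[0, 0, 0.01, 0, 1], [0, 0, 0.015, 0, 1], [0, 0, 0.018, 0, 1], [0, 0, 0.018, 0, 1], [0, 0, 0.018, 0, 1]])

```text
time_s: 10.75
ee_pos: [541.0, -30.4, 8.0]
ee_rot: [179.9, 0.0, 89.9]
force: [-0.0, 0.1, 0.5]
gripper_width: 91.2
gripper_force: 0.0
```

Request:
apply_moves(deltas=[[0, 0, 0, 0, 1], [0, 0, 0, 0, 1], [0, 0, 0, 0, 1]])

```text
time_s: 11.05
ee_pos: [540.4, -30.4, 7.4]
ee_rot: [180.0, 0.0, 89.9]
force: [0.9, 0.9, -0.8]
gripper_width: 91.4
gripper_force: 0.0
```

Request:
apply_moves(deltas=[[0.001, 0, 0.002, 0, 1], [0.001, 0, 0.0035, 0, 1], [0.001, 0, 0.0035, 0, 0.5], [0.001, 0, 0.0035, 0, 0.4], [0.001, 0, 0.0035, 0, 0.3]], grip_force=25)

```text
time_s: 11.55
ee_pos: [540.3, -29.3, 3.6]
ee_rot: [-180.0, 0.0, 89.9]
force: [-0.8, 0.3, 0.5]
gripper_width: 70.1
gripper_force: 0.0
```

Request:
apply_moves(deltas=[[0, 0, 0, 0, 0.2], [0, 0, 0, 0, 0.2], [0, 0, 0, 0, 0.2], [0, 0, 0, 0, 0.2], [0, 0, 0, 0, 0.2]])

```text
time_s: 12.05
ee_pos: [540.2, -29.3, 3.6]
ee_rot: [-180.0, 0.0, 89.9]
force: [0.6, 0.5, 0.4]
gripper_width: 63.7
gripper_force: 25.0
```

Request:
apply_moves(deltas=[[0, 0, -0.006, 0, 0.2], [0, 0, -0.018, 0, 0.2], [0, 0, -0.036, 0, 0.2], [0, 0, -0.058, 0, 0.2], [0, 0, -0.08, 0, 0.2]])

```text
time_s: 12.55
ee_pos: [540.3, -29.3, 85.3]
ee_rot: [180.0, 0.0, 89.9]
force: [0.5, -0.2, -1.8]
gripper_width: 64.4
gripper_force: 25.0
```

Request:
apply_moves(deltas=[[0.006, 0, -0.01, 0, 0.2], [0.02, 0, -0.015, 0, 0.2], [0.042, 0, -0.015, 0, 0.2], [0.07, 0, -0.015, 0, 0.2], [0.1, -0.0037, -0.015, 0, 0.2]])

```text
time_s: 13.05
ee_pos: [536.3, 72.4, 98.0]
ee_rot: [-179.9, -0.0, 89.9]
force: [0.1, -0.7, -0.7]
gripper_width: 64.3
gripper_force: 25.0
```

Request:
apply_moves(deltas=[[0.03, 0, 0, 0, 0.2], [0.06, 0, 0, 0, 0.2], [0.09, 0, 0, 0, 0.2], [0.12, 0, 0, 0, 0.2], [0.145, 0, 0, 0, 0.2]])

```text
time_s: 13.55
ee_pos: [535.8, 218.2, 97.7]
ee_rot: [-179.9, 0.0, 90.0]
force: [1.1, -0.7, -1.0]
gripper_width: 64.2
gripper_force: 25.0
```

Request:
apply_moves(deltas=[[0.018, 0, 0, 0, 0.2], [0.031, 0, 0, 0, 0.2], [0.038, 0, 0, 0, 0.2], [0.041, 0, 0, 0, 0.2], [0.041, 0, 0, 0, 0.2]])

```text
time_s: 14.05
ee_pos: [537.1, 256.3, 98.5]
ee_rot: [-180.0, 0.0, 89.9]
force: [0.9, -0.5, -1.5]
gripper_width: 64.1
gripper_force: 25.0
```

Request:
apply_moves(deltas=[[0, 0, 0, 0, 0.2], [0, 0, 0, 0, 0.2], [0, 0, 0, 0, 0.2]])

```text
time_s: 14.35
ee_pos: [537.3, 256.1, 98.7]
ee_rot: [180.0, 0.0, 89.8]
force: [-0.6, 0.1, -1.6]
gripper_width: 64.3
gripper_force: 25.0
```

```bash
python3 - <<'E'
from h import *
st=env.state();f=cams.grab_frame("wrist");print({k:st[k] for k in("ee_pos","ee_rot","force","gripper_width")})
cv2.imwrite("pics/w7.png",f)
E
```

```text
{'ee_pos': array([537.26049523, 256.09908111,  98.71178863]), 'ee_rot': array([1.79995850e+02, 1.07622728e-02, 8.98398771e+01]), 'force': array([-0.56444574,  0.10922639, -1.56129162]), 'gripper_width': 64.25470338931723}
```

View pics/w7.png

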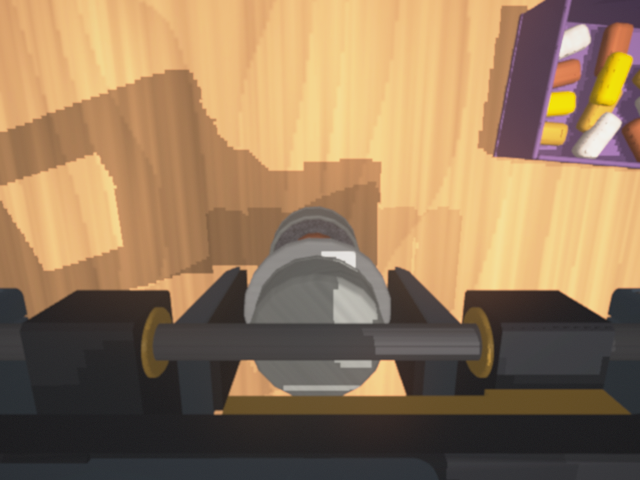

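The lid and cap are held level, with the tin showing just behind at (315,230). I lower them slowly.

Request:
apply_moves(deltas=[[0.0006, -0.0006, 0.015, 0, 0.2], [0.0006, -0.0006, 0.03, 0, 0.2], [0.0006, -0.0006, 0.045, 0, 0.2], [0.0006, -0.0006, 0.053, 0, 0.2], [0.0006, -0.0006, 0.057, 0, 0.2]])

```text
time_s: 14.9
ee_pos: [536.2, 257.0, 40.9]
ee_rot: [-179.9, 0.0, 89.9]
force: [0.0, -0.7, -1.0]
gripper_width: 64.2
gripper_force: 25.0
```

Request:
apply_moves(deltas=[[0, 0, 0, 0, 0.2], [0, 0, 0.002, 0, 0.2], [0, 0, 0.004, 0, 0.2], [0, 0, 0.006, 0, 0.2], [0, 0, 0.006, 0, 0.2]])

```text
time_s: 15.4
ee_pos: [536.5, 257.3, 35.5]
ee_rot: [-180.0, 0.0, 89.9]
force: [0.2, -0.4, -1.8]
gripper_width: 63.8
gripper_force: 25.0
```

Request:
apply_moves(deltas=[[0, 0, 0.001, 0, 0.2], [0, 0, 0.0025, 0, 0.2], [0, 0, 0.004, 0, 0.2], [0, 0, 0.0045, 0, 0.2], [0, 0, 0.0045, 0, 0.2]])

```text
time_s: 15.9
ee_pos: [536.5, 257.2, 31.0]
ee_rot: [-180.0, 0.0, 89.9]
force: [-0.5, -0.4, -1.0]
gripper_width: 64.1
gripper_force: 25.0
```

Request:
apply_moves(deltas=[[0, 0, 0.0007, 0, 0.2], [0, 0, 0.0014, 0, 0.2], [0, 0, 0.002, 0, 0.2], [0, 0, 0.0025, 0, 0.2], [0, 0, 0.0025, 0, 0.2]])

```text
time_s: 16.4
ee_pos: [536.5, 257.2, 29.7]
ee_rot: [180.0, 0.0, 89.9]
force: [-3.3, -0.6, 5.9]
gripper_width: 63.8
gripper_force: 25.0
```

Contact comes at the predicted height of 29.7 mm. I press a touch more, then release, lift off and look.

Request:
apply_moves(deltas=[[0, 0, 0.0006, 0, 0.2], [0, 0, 0.0006, 0, 0.2], [0, 0, 0, 0, 0.5], [0, 0, 0, 0, 0.8], [0, 0, 0, 0, 1]])

```text
time_s: 16.9
ee_pos: [536.7, 257.4, 28.5]
ee_rot: [180.0, -0.0, 89.9]
force: [0.9, -0.6, -0.8]
gripper_width: 81.4
gripper_force: 0.0
```

Request:
apply_moves(deltas=[[0, 0, 0, 0, 1], [0, 0, -0.01, 0, 1], [0, 0, -0.04, 0, 1], [0, 0, -0.08, 0, 1], [0, 0, -0.12, 0, 1]])

```text
time_s: 17.4
ee_pos: [536.3, 257.2, 150.2]
ee_rot: [-180.0, 0.0, 89.9]
force: [0.6, 0.3, -0.2]
gripper_width: 91.4
gripper_force: 0.0
```

Request:
apply_moves(deltas=[[-0.02, 0, 0, 0, 1], [-0.045, 0, 0, 0, 1], [-0.045, 0, 0, 0, 1], [-0.045, 0, 0, 0, 1], [-0.045, 0, 0, 0, 1]])

```text
time_s: 17.9
ee_pos: [536.6, 213.0, 148.7]
ee_rot: [180.0, -0.0, 89.9]
force: [0.6, 0.1, -0.2]
gripper_width: 91.1
gripper_force: 0.0
```

```bash
python3 - <<'E'
from h import *
st=env.state();f=cams.grab_frame("wrist");s=cams.grab_frame("side");print({k:st[k] for k in("ee_pos","ee_rot","force","gripper_width")})
p=proj("wrist",[536.6,257,42],st).astype(int);o=p-70;print(p)
circ(f,(*o,*(o+140)),(0,0,60),(179,60,255),42,st)
q=proj("side",[536.6,257,40]).astype(int);print(q)
a=cv2.resize(f[o[1]:o[1]+140,o[0]:o[0]+140],(400,400));b=cv2.resize(s[q[1]-40:q[1]+40,q[0]-40:q[0]+40],(400,400))
cv2.imwrite("pics/w8.png",np.hstack([a,b]))
E
```

```text
{'ee_pos': array([536.57822764, 212.97916501, 148.74119148]), 'ee_rot': array([ 1.79987569e+02, -2.58444480e-02,  8.98983599e+01]), 'force': array([ 0.59031362,  0.11192947, -0.18654015]), 'gripper_width': 91.05872496053132}
[315 183]
centre [537.2 257.4] dia 63.8 resid 0.3 box [271 136] [361 228]
[267 202]
```

View pics/w8.png

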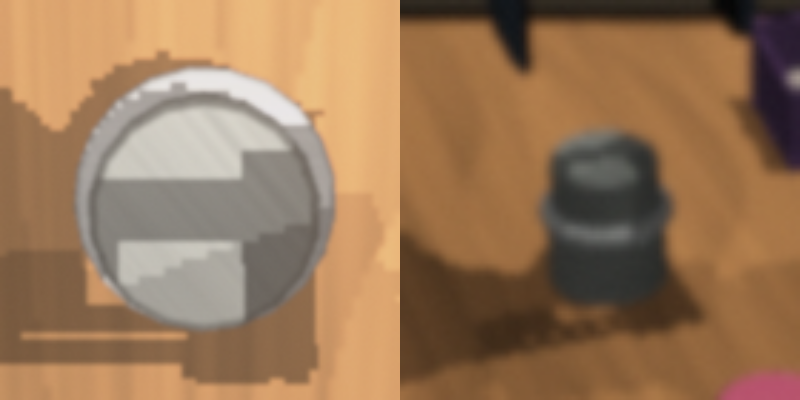

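The lid is seated level on the tin at (537,257) with the cap on top. Now the cap alone.

Request:
apply_moves(deltas=[[0.022, 0, 0.01, 0, 1], [0.044, 0, 0.04, 0, 0.8], [0.044, 0, 0.07, 0, 0.6], [0.044, 0, 0.09, 0, 0.6], [0.044, 0, 0.1, 0, 0.6]])

```text
time_s: 18.5
ee_pos: [535.2, 256.6, 46.3]
ee_rot: [-179.8, 0.1, 90.0]
force: [0.2, 0.2, -0.3]
gripper_width: 72.9
gripper_force: 0.0
```

Request:
apply_moves(deltas=[[0, 0, 0, 0, 0.6], [0, 0, 0, 0, 0.6], [0, 0, 0, 0, 0.6], [0, 0, 0, 0, 0.6]])

```text
time_s: 18.9
ee_pos: [537.3, 256.5, 49.8]
ee_rot: [179.9, -0.1, 89.9]
force: [0.6, -0.3, -0.8]
gripper_width: 73.0
gripper_force: 0.0
```

Request:
apply_moves(deltas=[[0, 0, 0, 0, 0.4], [0, 0, 0, 0, 0.3], [0, 0, 0, 0, 0.2], [0, 0, 0, 0, 0.1], [0, 0, 0, 0, 0]], grip_force=12)

```text
time_s: 19.4
ee_pos: [536.6, 256.2, 48.7]
ee_rot: [180.0, 0.0, 89.9]
force: [0.2, 0.7, 1.3]
gripper_width: 52.5
gripper_force: 12.0
```

Request:
apply_moves(deltas=[[0, 0, 0, 0, -0.1], [0, 0, 0, 0, -0.1], [0, 0, 0, 0, -0.1]])

```text
time_s: 19.7
ee_pos: [536.6, 256.3, 48.7]
ee_rot: [180.0, 0.0, 89.9]
force: [-0.7, -0.5, 2.7]
gripper_width: 52.8
gripper_force: 12.0
```

Gripped with no sideways force. I lift slowly, then look.

Request:
apply_moves(deltas=[[0, 0, -0.0015, 0, -0.1], [0, 0, -0.003, 0, -0.1], [0, 0, -0.0055, 0, -0.1], [0, 0, -0.009, 0, -0.1], [0, 0, -0.014, 0, -0.1]])

```text
time_s: 20.2
ee_pos: [536.4, 256.2, 62.8]
ee_rot: [-180.0, 0.0, 89.9]
force: [0.8, 0.3, 0.0]
gripper_width: 52.8
gripper_force: 12.0
```

Request:
apply_moves(deltas=[[0, 0, -0.015, 0, -0.1], [0, 0, -0.035, 0, -0.1], [0, 0, -0.06, 0, -0.1], [0, 0, -0.085, 0, -0.1], [0, 0, -0.106, 0, -0.1]])

```text
time_s: 20.7
ee_pos: [536.8, 256.4, 170.5]
ee_rot: [179.9, -0.0, 89.9]
force: [-0.6, 0.2, -0.5]
gripper_width: 52.6
gripper_force: 12.0
```

Request:
apply_moves(deltas=[[0, 0, 0, 0, -0.1], [0, 0, 0, 0, -0.1], [0, 0, 0, 0, -0.1], [0, 0, 0, 0, -0.1]])

```text
time_s: 21.1
ee_pos: [535.8, 255.9, 167.1]
ee_rot: [-179.9, 0.1, 89.9]
force: [-0.4, -0.4, -1.0]
gripper_width: 53.0
gripper_force: 12.0
```

```bash
python3 - <<'E'
from h import *
st=env.state();s=cams.grab_frame("side");t=cams.grab_frame("top");print({k:st[k] for k in("ee_pos","ee_rot","force","gripper_width","gripper_force")})
q=proj("side",[536.6,257,80]).astype(int);print(q)
cv2.imwrite("pics/w9.png",np.hstack([cv2.resize(s[q[1]-60:q[1]+60,q[0]-50:q[0]+50],(400,480)),cv2.resize(t,None,fx=.6,fy=.6)[:,:384].copy() if 0 else cv2.copyMakeBorder(cv2.resize(t,(400,300)),0,180,0,0,cv2.BORDER_CONSTANT)]))
E
```

```text
{'ee_pos': array([535.79814333, 255.93707079, 167.09773066]), 'ee_rot': array([-1.79851339e+02,  7.63758347e-02,  8.98872812e+01]), 'force': array([-0.3728765 , -0.37856976, -1.00349406]), 'gripper_width': 53.01409461053556, 'gripper_force': 11.999951899051666}
[267 188]
```

View pics/w9.png

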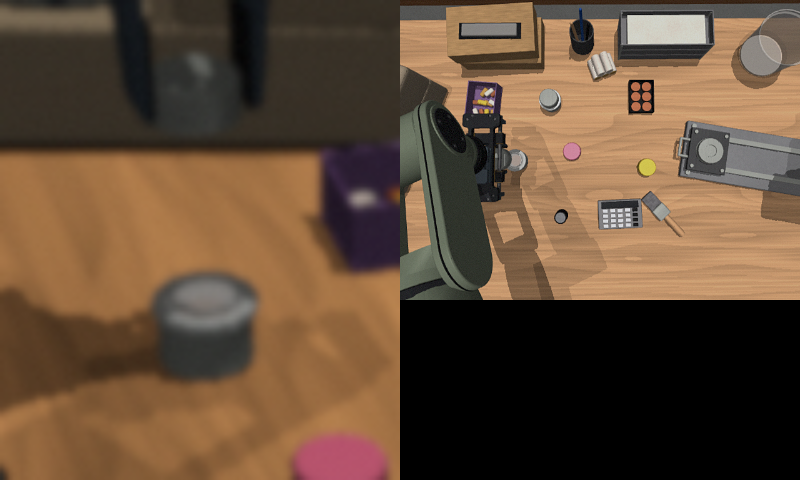

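The cap is held up about 118 mm, the inner lid is still seated on the tin, and nothing else has moved. I hand it in.

Request:
apply_moves(deltas=[[0, 0, 0, 0, -0.1], [0, 0, 0, 0, -0.1], [0, 0, 0, 0, -0.1], [0, 0, 0, 0, -0.1], [0, 0, 0, 0, -0.1]])

```text
time_s: 21.7
ee_pos: [536.6, 256.3, 168.6]
ee_rot: [180.0, 0.0, 89.9]
force: [-1.2, -0.1, -0.3]
gripper_width: 52.7
gripper_force: 12.0
```

```bash
python3 -c "
from workcell import env
print(env.job_done())"
```

```text
the job is handed in; nothing more can be done
None
```

The job is handed in at 21.7 s: the medal is in the tin's seat, the inner lid is seated on the tin, and the gripper still holds the cap about 118 mm up; no verdict came back.

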